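# Hook and snap the lid onto the food dish

### The arm

A 6-joint arm with a two-finger parallel gripper is mounted at the origin on the work surface. World frame = base frame: x ahead of the robot, y to its left, z up, the work surface at z = 0. Lengths are in m, angles in rad, forces in N, time in s.
With the tool pointing down it reaches from about 0.375 to 0.9 m from the base axis. Payload 3.1 kg.
Tool frame: the origin (TCP) lies midway between the tips of the shut fingers; the grasp point (between the pads) lies 19 mm behind it; z points along the fingers, y is the line along which they close (so a half turn about z gives the same grasp; the last joint's range is limited). The gripper opens to 87 mm and grips with 3 to 60 N. Pads are 19 mm wide; open, the fingers measure 117 mm over their backs; the gripper's body (75 mm by 190 mm) begins 51 mm behind the grasp point.
Start: joints at [-1.329, 0.527, 1.433, -0, 1.181, -0.178], TCP at [0.255, -0.57, 0.223] pointing down, gripper open.
Joint ranges: [-3.08, 3.08], [-0.75, 2.2], [0.22, 2.44], [-1.43, 4.57], [0, 2.65], [-2.85, 2.85]. Speed limits (rad/s): [2.79, 2.79, 3.14, 3.14, 3.14, 3.14].

### API

Orientations are given as a unit quaternion [x, y, z, w].
In Python, from rig import status, imaging, order gives the robot as it stands.
- The arm moves only by the tool arm_command, never from a script. Its argument "deltas" is one flat list of numbers, 5 for each row, row after row: the opening, from -1 (shut) to 1 (fully open), so that 0 is half open, then the shift along the tool's x, y, z in m, then the turn about the tool's z in rad. In form: [gripper, tx, ty, tz, roll, gripper, tx, ty, tz, roll, ...]. A call has 1 to 12 rows; each row shifts and turns the commanded pose from where the row before left it, along the tool's axes as they then stand; what a row does not reach is not made up. A row lasts 1/8 s, in which the tool goes at most 62.5 mm and 10.7 degrees, less where a joint would pass 70% of its speed; a pose out of reach is approached as far as the arm can. A call with a gripper value outside its range is refused whole. The fingers move at their own pace and stop on an object; "newtons" is the grip in N (left out, the last holds). Time passes only in rows, so rows that do not move let the fingers close. It gives the time, the measured TCP pose, the force, the opening and the grip force at its end, in the units of the state.
- status.get_obs(): the state, without advancing time (a new reading comes with each control period).
- imaging.camera(name): name is "scene" or "top" or "wrist"; returns (picture, depth): 400x640x3 uint8, red, green, blue; 400x640 float32, m along the optical axis (not along the pixel's ray), 0 where there is no reading.
- imaging.camera_params(name): a dict with "intrinsics" (3x3 intrinsics, pixels), "camera_from_world" (4x4, takes a point from world to camera coordinates). Camera axes: x right, y up, looking along -z (the intrinsics and any distortion apply to the point x, -y, -z); pixel columns grow to the right and rows downward; lengths in m; the calibration is good to about 2 mm. A picture is of the moment at which its call begins: read the wrist's pose just before it. camera_params takes no time and is no camera call; for the wrist camera it gives the pose at the moment of the call.
- order.hand_in(): hands the job in; it is judged then, once.
The state is a dict: "time": time; "q": joint angles; "joint_velocities": joint speeds; "joint_torque": joint torques, N m; "position": TCP position; "tool_rot": TCP orientation; "ft_force": force on the tool from outside, world axes, zero at the start; "moment": the same for the moment, N m; "grip_width": finger opening in m; "grip_force": force on a finger pad.
Only numpy, scipy, OpenCV 4.12 (cv2) and the standard library are available. Lean on these libraries where they do the work, as an engineer would, in place of code of your own. Each camera call takes 0.05 s, during which the arm holds its last target. There are 200 camera calls.

### The job

Close the white food dish with its green lid, which lies drying on the sloping wire rack: pick the lid up by its white grip bar, hook its tongue under the dish's grey lip, lower the other edge and press it down gently until the orange spring catch snaps over it. Leave the closed dish standing about where it is, with nothing else disturbed.

Things in the scene. Friction and masses are not known exactly. Their poses are not given: they have to be found in the camera images.
- dish: White rectangular food dish, loose, about 1 kg. Origin: centre of its underside; z up. Rim 60 mm high; mouth from x = -62.5 to 70 mm, y +-55 mm. Grey lip on its -x side (roughly the robot's left), orange catch on its +x side. The lid is home when its axes agree with the dish's, its seating face lies on the rim and its middle is over the dish's middle.
- lip (a point): Middle of the lower edge of the dish's fixed grey lip (100 mm along y): 76 mm from the dish's middle along -x, 70 mm high. The slot under it is 10 mm high (down to the rim) and 10 mm deep towards -x; in front of it 13 mm of flat rim lie bare. The lip's top is at 75 mm. A level lid cannot enter, as its plug meets the far rim: it goes in tilted 5 to 20 degrees, tongue edge low.
- catch_nose (a point): Inner tip of the orange catch's nose (44 mm along y), at rest 72.5 mm from the dish's middle along +x and 69.5 mm high. The nose's underside is flat, 67.5 mm high; its sloping top rises outwards from the tip to 84.5 mm at 84 mm height. The catch's top is at 85 mm.
- catch (a joint): Spring catch: how far (m) it is pushed out along the dish's +x; 0 at rest, 0.013 at most. The lid's far edge pressed down on the nose's slope pushes it 5 to 10 mm out (spring 1.5 N plus 0.3 N per mm), then it springs back to 0 over that edge. Pressing close to the edge takes about 6 to 17 N.
- lid_bar (a point): Centre (half-way up) of the white grip bar on the middle of the green lid: 14 mm thick (lid x), 92 mm long (lid y), from 6 to 36 mm above the seating face (this point: 21 mm). Axes are the lid's: z normal to its upper face, x from tongue edge to far edge. On the rack the lid is tilted 35 degrees, z leaning to the rack's -x, tongue edge lowest.
- lid_tongue (a point): Middle of the lid's tongue edge, on the seating face (underside of the plate): 83 mm from the lid's middle along lid -x. The tongue is 90 mm wide (y), 4 mm thick, 11 mm long.
- lid_far (a point): Middle of the lid's far edge, on the seating face: 80 mm from the lid's middle along lid +x. The plate there is 6 mm thick and 124 mm wide; the catch snaps over this edge. The lid's top face is bare from the bar to the catch.
- lid: The whole lid, rigid, 0.10 to 0.21 kg. Origin: middle of its seating face, axes as at lid_bar. Under it a plug, 8 mm deep, from x = -60 to 67.5 mm and y +-52.5 mm, enters the dish's mouth with 2.5 mm to spare all round.
- rack: Fixed wire rack; origin: centre at worktop level. Its 35 degree slope rises to its +x (roughly the robot's right); the lid lies there, tongue edge on a ledge. A wire tier with a mug overhangs it: 240 mm high, rack x -7 to 130 mm, y +-90 mm; it blocks a vertical gripper at the bar (x -38, height 102 mm). A lid drawn 100 mm out along its normal can then rise past it.
- mug: Blue ceramic mug, 64 mm wide, 52 mm high, standing on the rack's upper tier; bystander. Origin: centre of its underside.
- spoon: Steel spoon, 170 mm long, lying on the worktop; bystander.
- small_tub: Small clear tub with a blue lid already on, 98 x 78 x 53 mm; bystander. Origin: centre of its underside.
- soap: Yellow soap bottle, 56 mm wide, 170 mm high; bystander. Origin: centre of its underside.
- bowl: White bowl, 120 mm wide, 50 mm high; bystander. Origin: centre of its underside.
- jar: Amber jar, 70 mm wide, 100 mm high; bystander. Origin: centre of its underside.
- brush: Dish brush, 200 mm long, lying on the worktop; bystander.
There are look-alikes about, which are no part of the job. Leave any blue look-alike of the lid alone.

How it is judged:
On the way, in this order (a step that is already met when the one before it is completed fails the run):
1. the lid is lifted off the rack (distance between lid_bar and rack above 0.17 m and contact force between lid and rack below 0.1 N), for 0.1 s.
2. the lid's tongue is under the dish's lip (x of lid_tongue in the frame of dish between -0.088 and -0.0775 m and z of lid_tongue in the frame of dish between 0.057 and 0.07 m), for 0.1 s.
At the end, for the whole second after the job is handed in: The lid is on the dish: tongue under the lip and within 3.5 mm of the rim, far edge within 2.5 mm of the rim, lid within 5 mm sideways, catch sprung back (under 2 mm). The dish stands upright on the worktop, at most 50 mm from where it stood; all at rest (x of lid_tongue in the frame of dish below -0.0785 m and z of lid_tongue in the frame of dish between 0.057 and 0.0635 m and z of lid_far in the frame of dish between 0.057 and 0.0625 m and y of lid in the frame of dish between -0.005 and 0.005 m and value of joint catch below 0.002 m and height (world z) of dish below 0.005 m and angle between dish's own z axis and vertical below 0.05 rad and distance of dish from where it was at the start of the episode below 0.05 m and linear speed of lid below 0.02 m/s); the robot touches nothing.
It fails at once if the lid is forced onto the dish (over 90 N between them) (contact force between lid and dish above 90 N).
It fails at once if a bystander is moved by more than 40 mm (distance of any of mug, spoon, small_tub, soap, bowl, jar, brush from where it was at the start of the episode above 0.04 m).
It also fails if it takes over 59 s, if anything falls off the work surface, if the arm or the gripper's body presses on something with over 40 N, if the wrist force passes 120 N, or if a joint passes its speed limit or range.

## Working session

There is one attempt and no reset: what is moved stays moved. The work goes in short steps, Python scripts to look and compute and a tool call to move; the robot and the scene stay as the last step left them, time stands still between calls to the robot, and variables do not carry over. Pictures are saved under pics/ and viewed, at most 10 in all, crops included, and the job is handed in when it is done.

Besides the shell and the picture viewer there is one more tool, called after "Emit:" in YAML: its name, and indented under it one key for each argument. arm_command: Moves the arm, as the interface text tells. Its arguments: {"type":"object","properties":{"deltas":{"type":"array"},"newtons":{"type":"number"}},"required":["deltas"]}

```bash
mkdir -p pics; ls; cat > h.py <<'E'
import numpy as np, cv2
from rig import status, imaging, order
from scipy.spatial.transform import Rotation as R
def cam(n):
    p=imaging.camera_params(n); im,d=imaging.camera(n)
    return im,d,np.array(p["intrinsics"]),np.array(p["camera_from_world"])
def cloud(d,K,T):
    v,u=np.mgrid[:d.shape[0],:d.shape[1]]
    x=(u-K[0,2])/K[0,0]*d; y=(v-K[1,2])/K[1,1]*d
    P=np.stack([x,-y,-d],-1); Rm=T[:3,:3]; 
    return (P-T[:3,3])@Rm
E
python3 - <<'E'
from h import *
o=status.get_obs(); print(o)
for n in("scene","top"):
    im,d,K,T=cam(n); np.savez(f"{n}.npz",im=im,d=d,K=K,T=T); cv2.imwrite(f"pics/{n}.png",im[...,::-1]); print(K,T,(d>0).mean(),[k for k in imaging.camera_params(n)])
E
```

```text
pics
{'time': 0.0, 'q': array([-1.32849598e+00,  5.28467164e-01,  1.43390994e+00, -3.40223706e-05,
        1.18138047e+00, -1.78496678e-01]), 'joint_velocities': array([ 0.00054188,  0.00065268,  0.00107264, -0.00118041,  0.00068594,
        0.00159397]), 'joint_torque': array([-1.15659745e-04, -4.40040421e+01, -1.76592994e+01,  6.32997626e-02,
        5.81435440e-02, -1.61704470e-04]), 'position': array([ 0.25514571, -0.5697433 ,  0.22156859]), 'tool_rot': array([ 9.77945838e-01,  2.08855850e-01, -5.02491347e-05, -1.08140630e-03]), 'ft_force': array([-0.04989439, -0.36717768, -0.40428061]), 'moment': array([-0.00367259,  0.02969213,  0.05934418]), 'grip_force': 0.0, 'grip_width': 0.08714509034465796}
[[510.84885536   0.         321.13987759]
 [  0.         510.84885536 204.13983703]
 [  0.           0.           1.        ]] [[ 0.84076856  0.54128669  0.01081452 -0.49418609]
 [-0.47050643  0.72065376  0.50919728  0.18709532]
 [ 0.26782818 -0.43320536  0.86058188 -2.01090088]
 [ 0.          0.          0.          1.        ]] 0.9959609375 ['intrinsics', 'camera_from_world']
[[413.46475486   0.         315.53550432]
 [  0.         413.46475486 207.25629735]
 [  0.           0.           1.        ]] [[ 0.01472552 -0.9998826  -0.0042351  -0.00154243]
 [ 0.98169003  0.01365284  0.1899955  -0.59737458]
 [-0.18991537 -0.00695534  0.98177583 -1.36958789]
 [ 0.          0.          0.          1.        ]] 0.99583984375 ['intrinsics', 'camera_from_world']
```

View pics/scene.png

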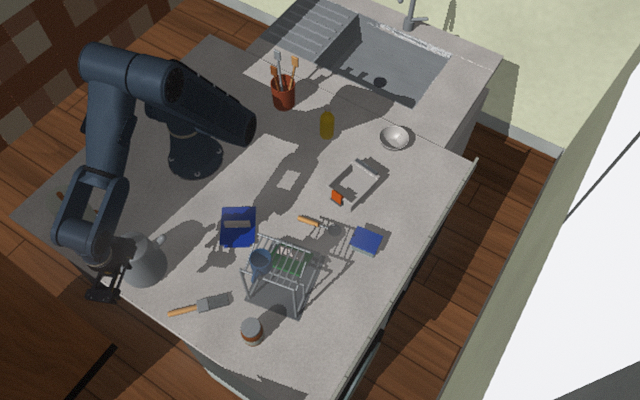

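View pics/top.png

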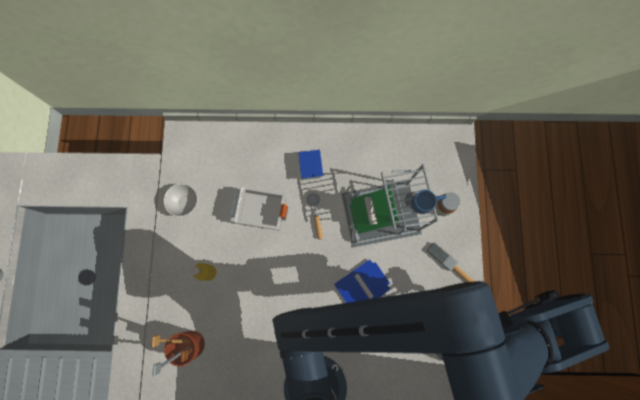

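The scene view shows the green lid under the tier at (290,258). In the top view the lid is at (368,209) with its white bar at (372,208). The dish is at (260,208), with the lip on the left at about (235,205) and the orange catch at (284,211). The mug is at (424,200) and the jar at (447,203). Candidates for the lid are the green one (368,209), the blue look-alike with a bar (362,282), and the small tub's blue lid (311,163). I choose the green one.

```bash
python3 - <<'E'
from h import *
for n in("top","scene"):
    z=np.load(n+".npz"); im,d,K,T=[z[k] for k in("im","d","K","T")]
    P=cloud(d,K,T); hsv=cv2.cvtColor(im,cv2.COLOR_RGB2HSV)
    H,S,V=[hsv[...,i].astype(int) for i in range(3)]
    g=(H>45)&(H<80)&(S>100)&(d>0)
    Q=P[g]; c=np.median(Q,0); Q=Q[np.linalg.norm(Q-c,axis=1)<.13]
    # plane
    for _ in range(4):
        A=np.c_[Q[:,:2],np.ones(len(Q))]; co=np.linalg.lstsq(A,Q[:,2],rcond=None)[0]; r=Q[:,2]-A@co; Q=Q[abs(r)<max(.004,1.5*r.std())]
    nn=np.array([-co[0],-co[1],1]); nn/=np.linalg.norm(nn)
    print(n,"green",len(Q),Q.mean(0).round(4),Q.min(0).round(3),Q.max(0).round(3),"normal",nn.round(3),np.degrees(np.arccos(nn[2])), "rms",r.std())
    o=(H<12)&(S>150)&(V>90)&(d>0); 
    Q=P[o]; Q=Q[(Q[:,1]>-.1)&(Q[:,1]<.15)&(Q[:,0]>.4)]; print("orange",len(Q),Q.mean(0).round(4),Q.min(0).round(3),Q.max(0).round(3))
    if n=="top":
        x0,x1,y0,y1=330,470,150,260
        # bar: white in the green region
        w=(S<60)&(V>140)
        m=np.zeros_like(w); m[185:232,355:390]=1; m&=w
        Q=P[m]; h=(Q-c)@nn; Q=Q[(h>.01)&(h<.06)]; print("bar",len(Q),Q.mean(0),Q.min(0),Q.max(0))
        crop=np.hstack([cv2.resize(im[150:260,330:470,::-1],None,fx=4,fy=4)]); 
        crop2=cv2.resize(im[170:245,220:300,::-1],None,fx=4,fy=4); cv2.imwrite("pics/c1.png",crop); cv2.imwrite("pics/c2.png",crop2)
        pad=np.zeros((440,240,3),np.uint8); 
        crop2=cv2.resize(crop2,(240,225)); pad[:225]=crop2; cv2.imwrite("pics/c.png",np.hstack([crop,pad]))
E
```

```text
top green 798 [ 0.58   -0.1833  0.0877] [ 0.514 -0.258  0.042] [ 0.654 -0.116  0.137] normal [-0.118  0.564  0.817] 35.179861165697424 rms 0.002036756184418545
orange 59 [0.5799 0.1159 0.078 ] [0.559 0.108 0.05 ] [0.599 0.125 0.091]
bar 32 [ 0.5604842  -0.18212355  0.11046614] [ 0.53648678 -0.19101204  0.1030132 ] [ 0.58763625 -0.17583814  0.12022796]
  ret = _var(a, axis=axis, dtype=dtype, out=out, ddof=ddof,
  arrmean = um.true_divide(arrmean, div, out=arrmean,
  ret = ret.dtype.type(ret / rcount)
<stdin>:12: RuntimeWarning: Mean of empty slice.
  ret = um.true_divide(
Traceback (most recent call last):
ValueError: zero-size array to reduction operation minimum which has no identity
```

View pics/c.png

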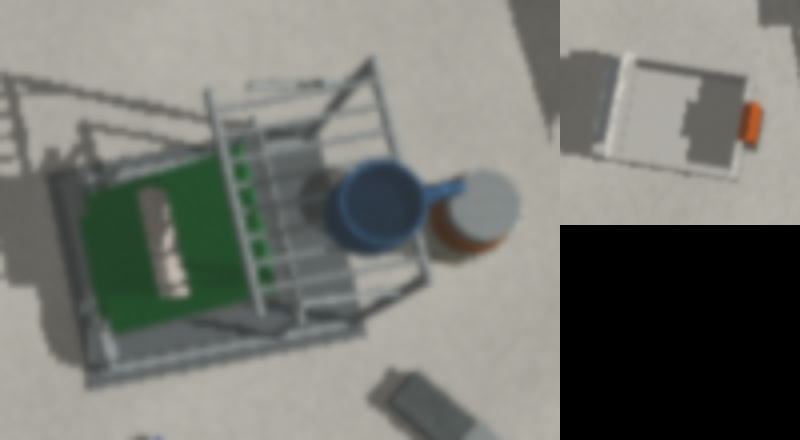

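Emit:
arm_command:
  deltas: [1, 0, 0, -0.05, 0, 1, 0, 0, -0.05, 0, 1, 0, 0, -0.05, 0]

```text
time: 0.48
position: [0.2552, -0.57, 0.3734]
tool_rot: [0.978, 0.209, -0.0, -0.001]
ft_force: [0.2, -0.2, -0.7]
grip_width: 0.087
grip_force: 0.0
```

The crop confirms the green lid with its white bar on the slope, tongue edge at left and tier at right. The rows offer no tilt, so I'll test what an out-of-reach pose does to the orientation in free space.

Emit:
arm_command:
  deltas: [1, 0, 0.06, 0, 0, 1, 0, 0.06, 0, 0, 1, 0, 0.06, 0, 0, 1, 0, 0.06, 0, 0, 1, 0, 0.06, 0, 0, 1, 0, 0.06, 0, 0]

```text
time: 1.23
position: [0.373, -0.8331, 0.3354]
tool_rot: [0.978, 0.209, 0.005, 0.021]
ft_force: [-0.0, 0.3, -0.6]
grip_width: 0.0871
grip_force: 0.0
```

```bash
python3 - <<'E'
from h import *
o=status.get_obs(); print(o['q'].round(3),o['position'].round(3),R.from_quat(o['tool_rot']).as_matrix().round(3))
E
```

```text
[-1.274  0.974  0.225  0.007  1.9   -0.122] [ 0.373 -0.833  0.335] [[ 0.913  0.408  0.019]
 [ 0.409 -0.912 -0.039]
 [ 0.002  0.043 -0.999]]
```

Emit:
arm_command:
  deltas: [1, 0, 0.06, 0, 0, 1, 0, 0.06, 0, 0, 1, 0, 0.06, 0, 0, 1, 0, 0.06, 0, 0]

```text
time: 1.72
position: [0.3989, -0.8914, 0.3017]
tool_rot: [0.973, 0.208, 0.021, 0.098]
ft_force: [0.0, -0.2, -0.6]
grip_width: 0.0868
grip_force: 0.0
```

```bash
python3 - <<'E'
from h import *
o=status.get_obs(); print(o['q'].round(3),o['position'].round(3),R.from_quat(o['tool_rot']).as_matrix().round(3))
E
```

```text
[-1.272  1.02   0.22   0.025  1.701 -0.116] [ 0.399 -0.891  0.302] [[ 0.913  0.4    0.082]
 [ 0.408 -0.894 -0.183]
 [ 0.     0.2   -0.98 ]]
```

Emit:
arm_command:
  deltas: [1, -0.04, 0.045, 0, 0, 1, -0.04, 0.045, 0, 0, 1, -0.04, 0.045, 0, 0, 1, -0.04, 0.045, 0, 0, 1, -0.04, 0.045, 0, 0]

```text
time: 2.35
position: [0.2489, -0.9968, 0.2994]
tool_rot: [0.962, 0.204, 0.029, 0.177]
ft_force: [-0.1, -0.2, 0.1]
grip_width: 0.0869
grip_force: 0.0
```

```bash
python3 - <<'E'
from h import *
o=status.get_obs(); print(o['q'].round(3),o['position'].round(3),R.from_quat(o['tool_rot']).as_matrix().round(3))
for n in("top","scene"):
    z=np.load(n+".npz"); im,d,K,T=[z[k] for k in("im","d","K","T")]
    P=cloud(d,K,T); hsv=cv2.cvtColor(im,cv2.COLOR_RGB2HSV)
    H,S,V=[hsv[...,i].astype(int) for i in range(3)]
    g=(H>40)&(H<85)&(S>80)&(d>0)
    c=np.array([.58,-.1833,.0877]); nn=np.array([-.118,.564,.817])
    if n=="top":
        m=np.zeros(g.shape,np.uint8); m[150:260,330:470]=g[150:260,330:470]
        # cast rays on the plane
        def ray(u,v,p0,nn):
            dr=np.array([(u-K[0,2])/K[0,0],-(v-K[1,2])/K[1,1],-1])@T[:3,:3]; o_=-T[:3,:3].T@T[:3,3]
            return o_+dr*((p0-o_)@nn/(dr@nn))
        ys,xs=np.nonzero(m); Q=np.array([ray(u,v,c,nn) for u,v in zip(xs,ys)]); Q=Q[np.linalg.norm(Q-c,axis=1)<.14]
        ex=np.cross([0,0,1],nn);ex/=np.linalg.norm(ex); ey=np.cross(nn,ex) # ex horizontal, ey up slope
        ab=np.c_[(Q-c)@ex,(Q-c)@ey].astype(np.float32); print("rect",cv2.minAreaRect(ab),"ex",ex,"ey",ey, np.percentile(ab,[1,50,99],axis=0))
        w=(S<70)&(V>110); m=np.zeros_like(w); m[190:228,362:380]=1; m&=w
        ys,xs=np.nonzero(m); Q=np.array([ray(u,v,c+.031*nn,nn) for u,v in zip(xs,ys)])
        ab=np.c_[(Q-c)@ex,(Q-c)@ey].astype(np.float32); r=cv2.minAreaRect(ab); print("bar",len(ab),r,"ctr",c+r[0][0]*ex+r[0][1]*ey+.03*nn)
        o2=(H<12)&(S>150)&(V>90)&(d>0); Q=P[o2]; print(Q[:3])
E
```

```text
[-1.462  1.038  0.22   0.091  1.536 -0.296] [ 0.249 -0.997  0.299] [[ 0.915  0.383  0.128]
 [ 0.404 -0.854 -0.328]
 [-0.017  0.352 -0.936]]
rect ((-0.003297995775938034, 0.0032883360981941223), (0.16337499022483826, 0.12364990264177322), 89.93279266357422) ex [-0.97880681 -0.20478582  0.        ] ey [ 0.16731002 -0.79968516  0.57621177] [[-0.0622638  -0.07645554]
 [-0.00119318  0.01108334]
 [ 0.05747446  0.08299176]]
bar 108 ((-0.013135891407728195, 0.008069245144724846), (0.05168890208005905, 0.10879334062337875), 76.086181640625) ctr [ 0.59066757 -0.17014281  0.11685959]
[[0.59910601 0.11752092 0.08053599]
 [0.59928858 0.11417978 0.07985237]
 [0.59817253 0.11029447 0.0857256 ]]
```

```bash
python3 - <<'E'
from h import *
z=np.load("scene.npz"); P=cloud(z["d"],z["K"],z["T"])
print(P[[330,300,380,350],[40,20,100,110]].round(2))
Q=P.reshape(-1,3); m=(Q[:,0]>-.5)&(Q[:,0]<.4)&(Q[:,1]<-.75)&(Q[:,1]>-1.6)&(Q[:,2]>.05); print(m.sum(), Q[m].min(0) if m.any() else '',Q[m].max(0) if m.any() else '')
E
```

```text
[[-0.08 -0.82 -0.17]
 [-0.07 -0.77  0.05]
 [-0.04 -0.85 -0.75]
 [-0.07 -0.73 -0.7 ]]
584 [-0.08205349 -0.85012314  0.05028473] [-0.06662686 -0.75000428  0.20802581]
```

Emit:
arm_command:
  deltas: [1, -0.045, 0.05, 0, 0, 1, -0.04, 0.05, 0, 0, 1, 0, 0.05, 0, 0, 1, 0, 0.05, 0, 0]

```text
time: 2.85
position: [0.2221, -1.0375, 0.3271]
tool_rot: [0.949, 0.2, 0.028, 0.243]
ft_force: [-0.6, 0.6, -0.1]
grip_width: 0.0874
grip_force: 0.0
```

```bash
cat > st.py <<'E'
from h import *
o=status.get_obs(); M=R.from_quat(o['tool_rot']).as_matrix()
print(o['q'].round(3),o['position'].round(4)); print(M.round(3)); print("tilt",np.degrees(np.arccos(-M[2,2])).round(2),"az",np.degrees(np.arctan2(M[1,2],M[0,2])).round(2), o['ft_force'].round(1),o['grip_width'])
E
python3 st.py
```

```text
[-1.499  1.026  0.219  0.12   1.417 -0.332] [ 0.2221 -1.0375  0.3271]
[[ 0.919  0.365  0.151]
 [ 0.392 -0.803 -0.449]
 [-0.043  0.472 -0.881]]
tilt 28.28 az -71.48 [-0.6  0.6 -0.1] 0.08737720489509225
```

Emit:
arm_command:
  deltas: [1, -0.06, 0.02, 0, 0, 1, -0.05, 0.04, 0, 0, 1, 0, 0.05, 0, 0, 1, 0, 0.03, 0, 0]

```text
time: 3.35
position: [0.1619, -1.0679, 0.3606]
tool_rot: [0.936, 0.196, 0.025, 0.292]
ft_force: [-0.1, -0.2, -0.3]
grip_width: 0.087
grip_force: 0.0
```

```bash
python3 st.py
```

```text
[-1.569  1.007  0.218  0.164  1.344 -0.4  ] [ 0.1619 -1.0679  0.3606]
[[ 0.922  0.352  0.16 ]
 [ 0.381 -0.753 -0.537]
 [-0.068  0.556 -0.828]]
tilt 34.07 az -73.37 [-0.1 -0.2 -0.3] 0.08701494197047376
```

```bash
cat >> h.py <<'E'
def go(*wps,tx=None):
    """print displacement in tool axes from the current TCP via world waypoints; roll towards tool-x direction tx first"""
    o=status.get_obs(); M=R.from_quat(o['tool_rot']).as_matrix(); p=o['position']
    if tx is not None:
        tx=np.array(tx,float); a=np.arctan2(tx@M[:,1],tx@M[:,0]); print("roll",round(a,4)); M=M@R.from_euler('z',a).as_matrix()
    for w in wps:
        e=(np.array(w)-p)@M; print("to",np.round(w,4),"tool",e.round(4),"rows",int(np.ceil(np.linalg.norm(e)/.0625))); p=np.array(w)
    return M
E
python3 - <<'E'
from h import *
b=np.array([.5822,-.178,.1028]); n=np.array([-.118,.564,.817])
M=go([.25,-.55,.50],[.55,0,.42],b+.12*n-.019*n,b-.019*n,tx=[.979,.205,0]); print(M.round(3))
E
```

```text
roll 0.1915
to [ 0.25 -0.55  0.5 ] tool [ 0.2104 -0.3275 -0.3793] rows 9
to [0.55 0.   0.42] tool [ 0.4153 -0.4401 -0.1808] rows 11
to [ 0.5703 -0.121   0.1853] tool [-0.0173 -0.0294  0.2626] rows 5
to [ 0.5844 -0.1887  0.0873] tool [-0.0056  0.0026  0.1198] rows 2
[[ 0.972  0.17   0.16 ]
 [ 0.23  -0.812 -0.537]
 [ 0.039  0.559 -0.828]]
```

Emit:
arm_command:
  deltas: [1, 0, 0, 0, 0.096, 1, 0, 0, 0, 0.096, 1, 0.021, -0.033, -0.038, 0, 1, 0.021, -0.033, -0.038, 0, 1, 0.021, -0.033, -0.038, 0, 1, 0.021, -0.033, -0.038, 0, 1, 0.021, -0.033, -0.038, 0, 1, 0.021, -0.033, -0.038, 0, 1, 0.021, -0.033, -0.038, 0, 1, 0.021, -0.033, -0.038, 0, 1, 0.021, -0.033, -0.038, 0, 1, 0.021, -0.033, -0.038, 0]

```text
time: 4.85
position: [0.2497, -0.5464, 0.5001]
tool_rot: [0.95, 0.105, 0.053, 0.288]
ft_force: [0.8, 0.1, 0.6]
grip_width: 0.087
grip_force: 0.0
```

```bash
python3 st.py; python3 - <<'E'
from h import *
b=np.array([.5822,-.178,.1028]); n=np.array([-.118,.564,.817])
go([.55,0,.42],b+.12*n-.019*n,b-.019*n,tx=[.979,.205,0])
E
```

```text
[-1.348  0.041  1.515  0.045  0.993 -0.011] [ 0.2497 -0.5464  0.5001]
[[ 0.972  0.17   0.161]
 [ 0.231 -0.812 -0.536]
 [ 0.039  0.558 -0.829]]
tilt 34.03 az -73.32 [0.8 0.1 0.6] 0.08704012606588465
roll 0.0001
to [0.55 0.   0.42] tool [ 0.4148 -0.4374 -0.1783] rows 11
to [ 0.5703 -0.121   0.1853] tool [-0.0174 -0.0293  0.2626] rows 5
to [ 0.5844 -0.1887  0.0873] tool [-0.0057  0.0026  0.1198] rows 2
```

The tilt is kept. Next I swing over in front of the rack.

Emit:
arm_command:
  deltas: [1, 0.0346, -0.0365, -0.0149, 0, 1, 0.0346, -0.0365, -0.0149, 0, 1, 0.0346, -0.0365, -0.0149, 0, 1, 0.0346, -0.0365, -0.0149, 0, 1, 0.0346, -0.0365, -0.0149, 0, 1, 0.0346, -0.0365, -0.0149, 0, 1, 0.0346, -0.0365, -0.0149, 0, 1, 0.0346, -0.0365, -0.0149, 0, 1, 0.0346, -0.0365, -0.0149, 0, 1, 0.0346, -0.0365, -0.0149, 0, 1, 0.0346, -0.0365, -0.0149, 0, 1, 0.0346, -0.0365, -0.0149, 0]

```text
time: 6.35
position: [0.5503, 0.0013, 0.42]
tool_rot: [0.951, 0.106, 0.054, 0.286]
ft_force: [0.7, -0.6, -0.3]
grip_width: 0.0867
grip_force: 0.0
```

```bash
python3 st.py; python3 - <<'E'
from h import *
b=np.array([.5822,-.178,.1028]); n=np.array([-.118,.564,.817])
go(b+.12*n-.019*n,b-.019*n,tx=[.979,.205,0])
im,d,K,T=cam("wrist"); np.savez("wr1.npz",im=im,d=d,K=K,T=T); cv2.imwrite("pics/w1.png",im[...,::-1])
E
```

```text
[ 0.105  0.248  1.47  -0.597  1.342  1.569] [0.5503 0.0013 0.42  ]
[[ 0.972  0.17   0.162]
 [ 0.231 -0.814 -0.533]
 [ 0.042  0.556 -0.83 ]]
tilt 33.87 az -73.05 [ 0.7 -0.6 -0.3] 0.0867402492478087
roll -0.0003
to [ 0.5703 -0.121   0.1853] tool [-0.0187 -0.0274  0.2633] rows 5
to [ 0.5844 -0.1887  0.0873] tool [-0.006   0.003   0.1198] rows 2
```

View pics/w1.png

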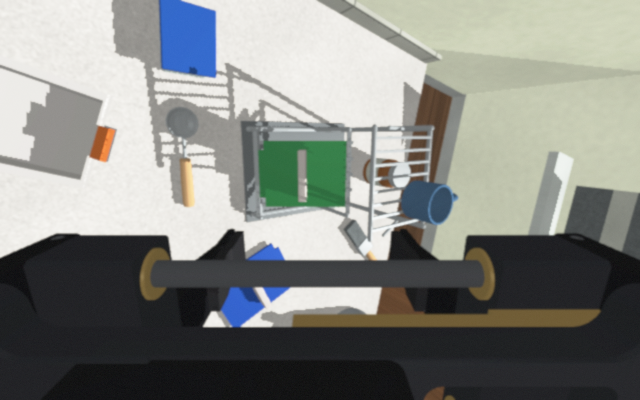

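The wrist view shows the lid face-on with its bar at (302,175). The tier and mug are to the right, and the dish with its orange catch at (103,143) is on the left. I go to the pre-grasp.

Emit:
arm_command:
  deltas: [1, -0.003, -0.005, 0.044, 0, 1, -0.003, -0.005, 0.044, 0, 1, -0.003, -0.005, 0.044, 0, 1, -0.003, -0.004, 0.044, 0, 1, -0.003, -0.004, 0.044, 0, 1, -0.003, -0.004, 0.043, 0, 0.3, 0, 0, 0, 0]

```text
time: 7.28
position: [0.5676, -0.1249, 0.183]
tool_rot: [0.951, 0.105, 0.049, 0.286]
ft_force: [0.5, -0.2, 1.0]
grip_width: 0.0822
grip_force: 0.0
```

```bash
python3 st.py; python3 - <<'E'
from h import *
im,d,K,T=cam("wrist"); np.savez("wr2.npz",im=im,d=d,K=K,T=T); cv2.imwrite("pics/w2.png",im[...,::-1])
P=cloud(d,K,T); hsv=cv2.cvtColor(im,cv2.COLOR_RGB2HSV); H,S,V=[hsv[...,i].astype(int) for i in range(3)]
g=(H>45)&(H<80)&(S>100)&(d>0); Q=P[g]; c0=np.median(Q,0); Q=Q[np.linalg.norm(Q-c0,axis=1)<.12]
for _ in range(3):
    c=Q.mean(0); U,s,Vt=np.linalg.svd(Q-c,full_matrices=False); n=Vt[2]*np.sign(Vt[2,2]); r=(Q-c)@n; Q=Q[abs(r)<.004]
print("n",n,"c",c,len(Q))
ex=np.cross([0,0,1],n);ex/=np.linalg.norm(ex);ey=np.cross(n,ex)
B=P[(S<70)&(V>100)&(d>0)]; h=(B-c)@n; B=B[(h>.024)&(h<.036)&(np.linalg.norm(B-c,axis=1)<.08)]
ab=np.c_[(B-c)@ex,(B-c)@ey].astype(np.float32); r=cv2.minAreaRect(ab); print(len(B),r,np.median((B-c)@n))
b=c+r[0][0]*ex+r[0][1]*ey+.015*n; print("bar centre",b)
M=go(b-.012*n, tx=-ex); print("tz.ey",M[:,2]@ey,"tz.ex",M[:,2]@ex)
E
```

```text
[-0.141  0.524  1.777 -0.825  0.761  1.802] [ 0.5676 -0.1249  0.183 ]
[[ 0.973  0.171  0.154]
 [ 0.227 -0.815 -0.534]
 [ 0.034  0.554 -0.832]]
tilt 33.73 az -73.92 [ 0.5 -0.2  1. ] 0.08222859560421487
n [-0.11766619  0.56360161  0.81762332] c [ 0.58597574 -0.18428595  0.08886552] 17642
1585 ((0.004588808864355087, -0.00038153305649757385), (0.09058046340942383, 0.013915425166487694), 0.35995087027549744) 0.029950789655985986
bar centre [ 0.57965504 -0.17646437  0.1009102 ]
roll -0.0005
to [ 0.5811 -0.1832  0.0911] tool [-0.005  -0.0023  0.1112] rows 2
tz.ey -0.024560546521963822 tz.ex -0.044874923842552886
```

Emit:
arm_command:
  deltas: [0.3, -0.003, -0.0013, 0.035, 0, 0.3, -0.002, -0.001, 0.035, 0, 0.3, 0, 0, 0.025, 0, 0.3, 0, 0, 0.016, 0, 0.3, 0, 0, 0, 0, -1, 0, 0, 0, 0, -1, 0, 0, 0, 0, -1, 0, 0, 0, 0, -1, 0, 0, 0, 0, -1, 0, 0, 0, 0, -1, 0, 0, 0, 0]
  newtons: 35

```text
time: 8.7
position: [0.5809, -0.1843, 0.0916]
tool_rot: [0.951, 0.104, 0.051, 0.287]
ft_force: [-0.2, 3.1, 2.6]
grip_width: 0.014
grip_force: 34.8
```

```bash
python3 st.py
```

```text
[-0.249  0.694  1.8   -1.051  0.586  1.988] [ 0.5809 -0.1843  0.0916]
[[ 0.973  0.168  0.157]
 [ 0.227 -0.814 -0.535]
 [ 0.038  0.556 -0.83 ]]
tilt 33.88 az -73.61 [-0.2  3.1  2.6] 0.01400496735684617
```

Emit:
arm_command:
  deltas: [-1, 0, 0, -0.01, 0, -1, 0, 0, -0.03, 0, -1, 0, 0, -0.04, 0, -1, 0, 0, -0.04, 0, -1, 0.003, 0.005, -0.044, 0, -1, 0.003, 0.005, -0.044, 0, -1, 0.003, 0.005, -0.044, 0, -1, 0.003, 0.004, -0.044, 0, -1, 0.003, 0.004, -0.044, 0, -1, 0.003, 0.004, -0.04, 0]

```text
time: 9.95
position: [0.5421, 0.002, 0.4235]
tool_rot: [0.951, 0.104, 0.051, 0.286]
ft_force: [-0.1, 0.6, -1.5]
grip_width: 0.0137
grip_force: 34.9
```

```bash
python3 st.py; python3 - <<'E'
from h import *
im,d,K,T=cam("scene"); np.savez("sc2.npz",im=im,d=d,K=K,T=T)
im2,d,K,T=cam("top"); np.savez("tp2.npz",im=im2,d=d,K=K,T=T)
im3,d,K,T=cam("wrist"); np.savez("wr3.npz",im=im3,d=d,K=K,T=T)
f=lambda i:cv2.resize(i,(400,250))
cv2.imwrite("pics/m.png",np.vstack([np.hstack([f(im[...,::-1]),f(im2[...,::-1])]),np.hstack([f(im3[...,::-1]),f(im3[...,::-1])*0])]))
E
```

```text
[ 0.107  0.236  1.477 -0.594  1.354  1.569] [0.5421 0.002  0.4235]
[[ 0.973  0.169  0.156]
 [ 0.227 -0.815 -0.533]
 [ 0.037  0.554 -0.831]]
tilt 33.75 az -73.65 [-0.1  0.6 -1.5] 0.013717699870507673
```

View pics/m.png

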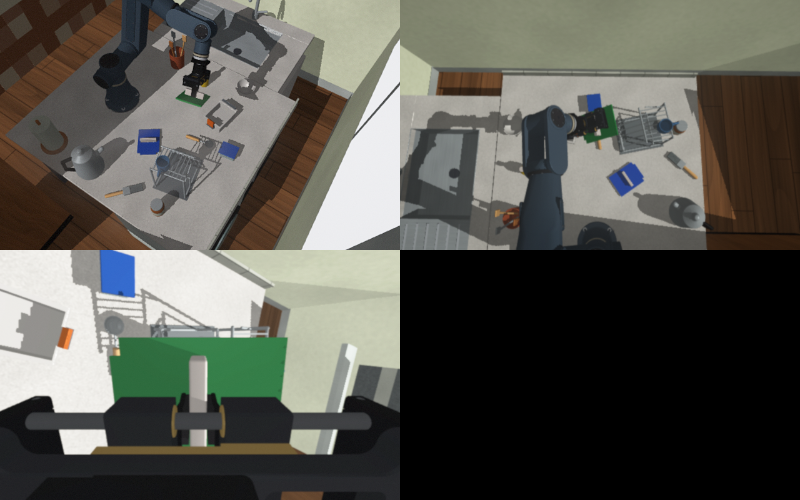

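The lid is held squarely: the wrist view shows the bar between the fingers, and the rack is empty and undisturbed. Now I measure the dish and check for clearance on the +y side, where I'll take the tilt off.

```bash
python3 - <<'E'
from h import *
allP=[];allO=[]
for n in("top","scene","wr1","sc2"):
    z=np.load(n+".npz"); im,d,K,T=[z[k] for k in("im","d","K","T")]; P=cloud(d,K,T)
    hsv=cv2.cvtColor(im,cv2.COLOR_RGB2HSV); H,S,V=[hsv[...,i].astype(int) for i in range(3)]
    near=(d>0)&(abs(P[...,0]-.58)<.12)&(P[...,1]>.09)&(P[...,1]<.32)
    o=near&(H<14)&(S>150)&(P[...,2]>.03); w=near&~o&(S<70)
    for nm,m in(("rim",w&(P[...,2]>.055)&(P[...,2]<.065)),("lip",w&(P[...,2]>.069)&(P[...,2]<.082)),("floor",w&(P[...,2]>.002)&(P[...,2]<.02)),("orange",o)):
        Q=P[m]
        if len(Q)>8: r=cv2.minAreaRect(Q[:,:2].astype(np.float32)); print(n,nm,len(Q),np.round(r[0],4),np.round(r[1],4),round(r[2],2),"zmed",np.median(Q[:,2]).round(4),"zmax",Q[:,2].max().round(4))
    if n=="scene":
        Q=P.reshape(-1,3); 
        for lo in(.15,.25,.35):
            m=(Q[:,1]>.3)&(Q[:,1]<1.3)&(Q[:,0]>-.3)&(Q[:,0]<.8)&(Q[:,2]>lo); q=Q[m]; print(lo,m.sum(), q.min(0).round(2) if len(q) else'',q.max(0).round(2) if len(q) else '')
E
```

```text
top rim 462 [0.5946 0.2065] [0.168  0.1309] 81.34 zmed 0.0599 zmax 0.0649
top lip 123 [0.5954 0.2092] [0.1637 0.0994] 82.17 zmed 0.0747 zmax 0.0804
top floor 1433 [0.5799 0.205 ] [0.2394 0.2298] 0.01 zmed 0.0045 zmax 0.0197
top orange 59 [0.5797 0.1181] [0.0148 0.0398] 81.77 zmed 0.0809 zmax 0.0907
scene rim 324 [0.5954 0.2035] [0.1703 0.1318] 81.42 zmed 0.0592 zmax 0.0647
scene lip 83 [0.6343 0.2252] [0.085  0.1925] 27.52 zmed 0.0732 zmax 0.0813
scene floor 857 [0.5799 0.2043] [0.2391 0.228 ] 0.1 zmed 0.0053 zmax 0.02
scene orange 97 [0.5769 0.1164] [0.0187 0.0571] 77.47 zmed 0.0699 zmax 0.0915
0.15 344 [0.08 0.36 0.15] [0.39 1.11 0.26]
0.25 11 [0.09 0.44 0.25] [0.36 0.97 0.26]
0.35 0  
wr1 rim 2160 [0.5881 0.1757] [0.1061 0.1301] 81.49 zmed 0.0595 zmax 0.0631
wr1 lip 10 [0.5587 0.1252] [0.0129 0.0013] 76.04 zmed 0.0784 zmax 0.0819
wr1 floor 7833 [0.5808 0.1598] [0.2405 0.1368] 2.35 zmed 0.0045 zmax 0.0199
wr1 orange 505 [0.5803 0.1188] [0.0169 0.0415] 81.7 zmed 0.0814 zmax 0.0876
sc2 rim 302 [0.5956 0.2048] [0.1717 0.1332] 81.03 zmed 0.0593 zmax 0.0649
sc2 lip 84 [0.6066 0.2804] [0.019  0.1005] 81.12 zmed 0.0738 zmax 0.0814
sc2 floor 843 [0.5804 0.2043] [0.2279 0.2389] 89.84 zmed 0.0051 zmax 0.0199
sc2 orange 95 [0.5773 0.1172] [0.0213 0.0518] 85.12 zmed 0.0692 zmax 0.0885
```

```bash
python3 - <<'E'
from h import *
for n in("scene","sc2","top"):
    z=np.load(n+".npz"); P=cloud(z["d"],z["K"],z["T"])
    if n=="scene": print(P[[20,20,60,120,5,5,5],[30,120,60,20,200,260,455]].round(2))
    Q=P[z["d"]>0].reshape(-1,3); m=(Q[:,1]>.25)&(Q[:,1]<1.3)&(Q[:,0]>-.9)&(Q[:,0]<.3)&(Q[:,2]>.3); q=Q[m]; print(n,len(q), q.min(0).round(2) if len(q) else'',q.max(0).round(2) if len(q) else '')
E
```

```text
[[-0.65 -0.03  0.38]
 [-0.66  0.32  0.13]
 [-0.65 -0.01  0.17]
 [-0.66 -0.27  0.06]
 [-1.28  1.35 -0.73]
 [-0.84  1.48 -0.62]
 [ 0.45  1.47 -0.06]]
scene 0  
sc2 122 [0.04 0.25 0.3 ] [0.1  0.27 0.56]
top 0
```

Emit:
arm_command:
  deltas: [-1, 0, 0, -0.015, -0.175, -1, 0, 0, -0.015, -0.175, -1, 0, 0, -0.015, -0.175, -1, 0, 0, -0.015, -0.175, -1, 0, 0, -0.015, -0.175, -1, 0, 0, -0.015, -0.175, -1, 0, 0, -0.015, -0.175]

```text
time: 10.98
position: [0.5258, 0.0565, 0.5072]
tool_rot: [0.717, 0.634, -0.126, 0.262]
ft_force: [-0.7, -0.3, -2.0]
grip_width: 0.0139
grip_force: 34.9
```

```bash
python3 st.py; python3 - <<'E'
from h import *
go([.42,.38,.52],[-.0,.62,.52],[-.31,.60,.5])
E
```

```text
[ 0.218  0.201  1.307 -0.589  1.591  0.315] [0.5258 0.0565 0.5072]
[[ 0.164  0.975  0.152]
 [ 0.843 -0.059 -0.535]
 [-0.513  0.215 -0.831]]
tilt 33.78 az -74.18 [-0.7 -0.3 -2. ] 0.01387887671687756
to [0.42 0.38 0.52] tool [ 0.2487 -0.1193 -0.1998] rows 6
to [-0.    0.62  0.52] tool [ 0.1334 -0.4235 -0.1921] rows 8
to [-0.31  0.6   0.5 ] tool [-0.0574 -0.3053 -0.0197] rows 5
```

Emit:
arm_command:
  deltas: [-1, 0.0355, -0.017, -0.0285, 0, -1, 0.0355, -0.017, -0.0285, 0, -1, 0.0355, -0.017, -0.0285, 0, -1, 0.0355, -0.017, -0.0285, 0, -1, 0.0355, -0.017, -0.0285, 0, -1, 0.0355, -0.017, -0.0285, 0, -1, 0.0355, -0.017, -0.0285, 0]

```text
time: 11.85
position: [0.422, 0.3812, 0.5193]
tool_rot: [0.718, 0.632, -0.125, 0.264]
ft_force: [0.5, -0.1, -2.5]
grip_width: 0.0137
grip_force: 34.9
```

Emit:
arm_command:
  deltas: [-1, 0.0133, -0.0423, -0.0192, 0, -1, 0.0133, -0.0423, -0.0192, 0, -1, 0.0133, -0.0423, -0.0192, 0, -1, 0.0133, -0.0423, -0.0192, 0, -1, 0.0133, -0.0423, -0.0192, 0, -1, 0.0133, -0.0423, -0.0192, 0, -1, 0.0133, -0.0423, -0.0192, 0, -1, 0.0133, -0.0423, -0.0192, 0, -1, 0.0133, -0.0423, -0.0192, 0, -1, 0.0133, -0.0423, -0.0192, 0]

```text
time: 13.1
position: [0.0034, 0.6224, 0.516]
tool_rot: [0.718, 0.631, -0.124, 0.266]
ft_force: [0.1, 0.7, -1.9]
grip_width: 0.0137
grip_force: 34.9
```

```bash
python3 st.py; python3 - <<'E'
from h import *
go([-.31,.60,.5],[-.40,.77,.5])
E
```

```text
[ 1.486  0.69   0.496 -0.339  2.491  1.4  ] [0.0034 0.6224 0.516 ]
[[ 0.172  0.973  0.157]
 [ 0.84  -0.062 -0.538]
 [-0.514  0.224 -0.828]]
tilt 34.1 az -73.78 [ 0.1  0.7 -1.9] 0.013655702145002804
to [-0.31  0.6   0.5 ] tool [-0.0646 -0.307  -0.0237] rows 6
to [-0.4   0.77  0.5 ] tool [ 0.1274 -0.0981 -0.1056] rows 4
```

Emit:
arm_command:
  deltas: [-1, -0.0108, -0.0512, -0.004, 0, -1, -0.0108, -0.0512, -0.004, 0, -1, -0.0108, -0.0512, -0.004, 0, -1, -0.0108, -0.0512, -0.004, 0, -1, -0.0108, -0.0512, -0.004, 0, -1, -0.0108, -0.0512, -0.004, 0]

```text
time: 13.85
position: [-0.3099, 0.5978, 0.4978]
tool_rot: [0.719, 0.631, -0.123, 0.265]
ft_force: [-0.4, 0.6, -2.2]
grip_width: 0.0136
grip_force: 34.9
```

```bash
python3 st.py; python3 - <<'E'
from h import *
p=status.get_obs()['position']; u=p*[1,1,0]/np.hypot(*p[:2]); go(p+.25*u)
E
```

```text
[1.878 0.83  0.259 0.027 2.645 2.027] [-0.3099  0.5978  0.4978]
[[ 0.174  0.972  0.157]
 [ 0.842 -0.064 -0.536]
 [-0.511  0.225 -0.829]]
tilt 33.96 az -73.72 [-0.4  0.6 -2.2] 0.0135996202941883
to [-0.425   0.8197  0.4978] tool [ 0.1668 -0.1261 -0.137 ] rows 4
```

Right at the limits now. I push outwards in the direction that takes the tilt off.

Emit:
arm_command:
  deltas: [-1, 0.04, -0.03, -0.033, 0, -1, 0.04, -0.03, -0.033, 0, -1, 0.04, -0.03, -0.033, 0, -1, 0.04, -0.03, -0.033, 0]

```text
time: 14.35
position: [-0.3226, 0.6166, 0.4561]
tool_rot: [0.716, 0.625, -0.14, 0.278]
ft_force: [0.2, -0.0, -1.4]
grip_width: 0.0136
grip_force: 34.9
```

```bash
python3 st.py; python3 - <<'E'
from h import *
p=status.get_obs()['position']; u=p*[1,1,0]/np.hypot(*p[:2]); go(p+.25*u)
E
```

```text
[1.878 0.906 0.22  0.07  2.646 2.065] [-0.3226  0.6166  0.4561]
[[ 0.18   0.973  0.146]
 [ 0.817 -0.065 -0.572]
 [-0.547  0.223 -0.807]]
tilt 36.22 az -75.65 [ 0.2 -0.  -1.4] 0.01358533206621571
to [-0.4384  0.8381  0.4561] tool [ 0.1602 -0.1272 -0.1438] rows 5
```

Emit:
arm_command:
  deltas: [-1, 0.038, -0.03, -0.034, 0, -1, 0.038, -0.03, -0.034, 0, -1, 0.038, -0.03, -0.034, 0, -1, 0.038, -0.03, -0.034, 0]

```text
time: 14.85
position: [-0.3315, 0.6221, 0.4226]
tool_rot: [0.711, 0.618, -0.157, 0.296]
ft_force: [0.4, 0.4, -1.0]
grip_width: 0.0136
grip_force: 34.9
```

```bash
python3 st.py; python3 - <<'E'
from h import *
p=status.get_obs()['position']; u=p*[1,1,0]/np.hypot(*p[:2]); go(p+.25*u); go(p+[0,0,.1])
E
```

```text
[1.88  0.955 0.219 0.109 2.646 2.097] [-0.3315  0.6221  0.4226]
[[ 0.186  0.972  0.142]
 [ 0.786 -0.061 -0.615]
 [-0.589  0.226 -0.776]]
tilt 39.13 az -77.03 [ 0.4  0.4 -1. ] 0.013640664432474445
to [-0.4491  0.8427  0.4226] tool [ 0.1516 -0.1278 -0.1523] rows 4
to [-0.3315  0.6221  0.5226] tool [-0.0589  0.0226 -0.0776] rows 2
```

Emit:
arm_command:
  deltas: [-1, -0.017, 0.001, -0.051, 0, -1, -0.017, 0.001, -0.051, 0, -1, -0.017, 0.001, -0.051, 0, -1, -0.017, 0.001, -0.051, 0]

```text
time: 15.35
position: [-0.3286, 0.5919, 0.5242]
tool_rot: [0.731, 0.627, -0.141, 0.227]
ft_force: [0.5, 0.8, -2.4]
grip_width: 0.0139
grip_force: 34.9
```

```bash
python3 st.py; python3 - <<'E'
from h import *
p=status.get_obs()['position']; u=p*[1,1,0]/np.hypot(*p[:2]); go(p+u); go(p+[0,0,1])
E
```

```text
[1.877 0.808 0.218 0.166 2.647 2.154] [-0.3286  0.5919  0.5242]
[[ 0.173  0.982  0.079]
 [ 0.853 -0.109 -0.51 ]
 [-0.492  0.155 -0.857]]
tilt 31.06 az -81.22 [ 0.5  0.8 -2.4] 0.013948308011364199
to [-0.814   1.4662  0.5242] tool [ 0.6623 -0.572  -0.484 ] rows 17
to [-0.3286  0.5919  1.5242] tool [-0.492   0.1552 -0.8566] rows 17
```

Emit:
arm_command:
  deltas: [-1, -0.011, -0.004, -0.052, 0, -1, -0.011, -0.004, -0.052, 0, -1, -0.011, -0.004, -0.052, 0, -1, -0.011, -0.004, -0.052, 0, -1, -0.011, -0.004, -0.052, 0, -1, -0.011, -0.004, -0.052, 0, -1, -0.011, -0.004, -0.052, 0]

```text
time: 16.23
position: [-0.3161, 0.5243, 0.6616]
tool_rot: [0.754, 0.631, -0.13, 0.125]
ft_force: [0.6, -0.7, -1.2]
grip_width: 0.0139
grip_force: 34.9
```

```bash
python3 st.py; python3 - <<'E'
from h import *
p=status.get_obs()['position']; u=p*[1,1,0]/np.hypot(*p[:2]); go(p+u); go(p+[0,0,1])
E
```

```text
[1.861 0.595 0.219 0.293 2.646 2.274] [-0.3161  0.5243  0.6616]
[[ 0.17   0.985 -0.038]
 [ 0.92  -0.172 -0.353]
 [-0.354  0.025 -0.935]]
tilt 20.77 az -96.14 [ 0.6 -0.7 -1.2] 0.013873631389409346
to [-0.8324  1.3807  0.6616] tool [ 0.7001 -0.6558 -0.2824] rows 16
to [-0.3161  0.5243  1.6616] tool [-0.3538  0.0249 -0.935 ] rows 16
```

Emit:
arm_command:
  deltas: [-1, 0.022, 0.047, -0.007, 0, -1, 0.022, 0.047, -0.007, 0, -1, 0.022, 0.047, -0.007, 0, -1, 0.022, 0.047, -0.007, 0, -1, 0.022, 0.047, -0.007, 0]

```text
time: 16.85
position: [-0.0628, 0.5929, 0.6526]
tool_rot: [0.755, 0.631, -0.128, 0.122]
ft_force: [0.2, 1.1, -2.4]
grip_width: 0.0139
grip_force: 34.9
```

```bash
python3 st.py; python3 - <<'E'
from h import *
p=status.get_obs()['position']; u=p*[1,1,0]/np.hypot(*p[:2]); go(p+u); go(p+[0,0,1])
E
```

```text
[1.485 0.579 0.271 0.017 2.647 1.676] [-0.0628  0.5929  0.6526]
[[ 0.17   0.985 -0.038]
 [ 0.922 -0.173 -0.346]
 [-0.347  0.024 -0.938]]
tilt 20.36 az -96.29 [ 0.2  1.1 -2.4] 0.01391958316140651
to [-0.168   1.5874  0.6526] tool [ 0.8993 -0.2753 -0.3399] rows 17
to [-0.0628  0.5929  1.6526] tool [-0.3471  0.0236 -0.9375] rows 16
```

Emit:
arm_command:
  deltas: [-1, 0.001, -0.004, -0.054, 0, -1, 0.001, -0.004, -0.054, 0, -1, 0.001, -0.004, -0.054, 0, -1, 0.001, -0.004, -0.054, 0, -1, 0.001, -0.004, -0.054, 0, -1, 0.001, -0.004, -0.054, 0, -1, 0.001, -0.004, -0.054, 0]

```text
time: 17.73
position: [-0.0635, 0.535, 0.751]
tool_rot: [0.767, 0.637, -0.067, 0.041]
ft_force: [-0.5, -0.0, -2.0]
grip_width: 0.0137
grip_force: 34.9
```

```bash
python3 st.py; python3 - <<'E'
from h import *
go([.40,.55,.55],[.57,.33,.50])
E
```

```text
[1.461 0.429 0.219 0.073 2.647 1.706] [-0.0635  0.535   0.751 ]
[[ 0.178  0.983 -0.051]
 [ 0.972 -0.184 -0.148]
 [-0.155 -0.023 -0.988]]
tilt 9.03 az -109.05 [-0.5 -0.  -2. ] 0.013678822577251403
to [0.4  0.55 0.55] tool [0.1285 0.4573 0.1725] rows 9
to [0.57 0.33 0.5 ] tool [-0.1757  0.2087  0.0733] rows 5
```

```bash
python3 - <<'E'
from h import *
go([.36,.38,.72],[.52,.0,.72])
go([.36,.38,.72],tx=[.989,-.148,0])
E
```

```text
to [0.36 0.38 0.72] tool [-0.0702  0.4454  0.0319] rows 8
to [0.52 0.   0.72] tool [-0.3407  0.2272  0.0482] rows 7
roll 1.5382
to [0.36 0.38 0.72] tool [0.4428 0.0847 0.0319] rows 8
```

Emit:
arm_command:
  deltas: [-1, -0.0078, 0.0495, 0.0035, 0, -1, -0.0078, 0.0495, 0.0035, 0, -1, -0.0078, 0.0495, 0.0035, 0, -1, -0.0078, 0.0495, 0.0035, 0, -1, -0.0078, 0.0495, 0.0035, 0, -1, -0.0078, 0.0495, 0.0035, 0, -1, -0.0078, 0.0495, 0.0035, 0, -1, -0.0078, 0.0495, 0.0035, 0, -1, -0.0078, 0.0495, 0.0035, 0]

```text
time: 18.85
position: [0.3611, 0.3797, 0.7201]
tool_rot: [0.767, 0.637, -0.068, 0.041]
ft_force: [-0.6, 0.8, -1.9]
grip_width: 0.014
grip_force: 34.9
```

Emit:
arm_command:
  deltas: [-1, -0.049, 0.0325, 0.007, 0, -1, -0.049, 0.0325, 0.007, 0, -1, -0.049, 0.0325, 0.007, 0, -1, -0.049, 0.0325, 0.007, 0, -1, 0, 0, 0, 0.171, -1, 0, 0, 0, 0.171, -1, 0, 0, 0, 0.171, -1, 0, 0, 0, 0.171, -1, 0, 0, 0, 0.171, -1, 0, 0, 0, 0.171, -1, 0, 0, 0, 0.171, -1, 0, 0, 0, 0.171]

```text
time: 20.35
position: [0.4508, 0.1623, 0.7203]
tool_rot: [0.997, 0.007, -0.026, 0.075]
ft_force: [-0.5, 0.2, -2.5]
grip_width: 0.0136
grip_force: 34.9
```

```bash
python3 st.py; cat >> h.py <<'E'
def lidplane(show=None):
    o=status.get_obs(); M=R.from_quat(o['tool_rot']).as_matrix(); p=o['position']
    im,d,K,T=cam("wrist"); P=cloud(d,K,T); hsv=cv2.cvtColor(im,cv2.COLOR_RGB2HSV); H,S,V=[hsv[...,i].astype(int) for i in range(3)]
    if show: cv2.imwrite(show,im[...,::-1]); np.savez(show[:-4].split('/')[-1]+".npz",im=im,d=d,K=K,T=T)
    g=(H>45)&(H<85)&(S>80)&(d>0); Q=P[g]; Q=Q[np.linalg.norm(Q-p,axis=1)<.14]
    for _ in range(3):
        c=Q.mean(0); n=np.linalg.svd(Q-c,full_matrices=False)[2][2]; n*=np.sign(n[2]); Q=Q[abs((Q-c)@n)<.004]
    ex=np.cross(M[:,1],n); ex/=np.linalg.norm(ex)  # lid y approx
    ab=np.c_[(Q-c)@M[:,1],(Q-c)@M[:,0]]
    print("lid n world",n.round(4),"in tool",(n@M).round(4),len(Q),"TCP height over top face",((p-c)@n).round(4))
    L=(Q-p)@M; 
    for a in(1,99): print("tool y pct",a,np.percentile(L[:,1],a).round(4),"x",np.percentile(L[:,0],a).round(4))
    return M,p,n,c,im,P
E
python3 - <<'E'
from h import *
lidplane("pics/w4.png")
E
```

```text
[ 0.201  0.222  0.624 -0.197  2.367  1.622] [0.4508 0.1623 0.7203]
[[ 0.999  0.017 -0.052]
 [ 0.009 -0.989 -0.15 ]
 [-0.054  0.15  -0.987]]
tilt 9.14 az -108.96 [-0.5  0.2 -2.5] 0.01359898691175074
lid n world [0.0941 0.1596 0.9827] in tool [ 0.0428 -0.0092 -0.999 ] 23588 TCP height over top face 0.0027
tool y pct 1 -0.0801 x 0.0057
tool y pct 99 0.0783 x 0.0611
```

View pics/w4.png

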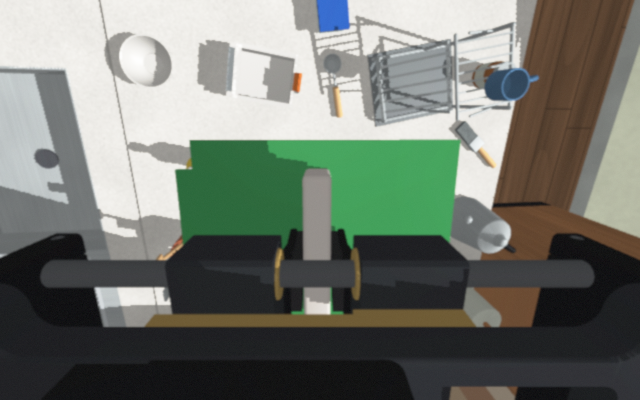

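The view shows the lid held with its tongue at left (178–190,170+), and the dish at (265,75) with its catch at (297,82). The tilt is 9.9°, tongue low, with 4° sideways. I take off the sideways part with the same trick at the top of the reach.

Emit:
arm_command:
  deltas: [-1, 0.006, 0.0456, 0.0066, 0, -1, 0.006, 0.0456, 0.0066, 0, -1, 0.006, 0.0456, 0.0066, 0, -1, 0.006, 0.0456, 0.0066, 0, -1, 0.006, 0.0456, 0.0066, 0, -1, 0.007, 0.0075, -0.049, 0, -1, 0.007, 0.0075, -0.049, 0, -1, 0.007, 0.0075, -0.049, 0]

```text
time: 21.4
position: [0.4831, -0.0668, 0.8097]
tool_rot: [0.997, 0.012, -0.018, 0.078]
ft_force: [0.6, -0.5, -2.5]
grip_width: 0.0135
grip_force: 35.0
```

```bash
python3 st.py; python3 - <<'E'
from h import *
o=status.get_obs(); M=R.from_quat(o['tool_rot']).as_matrix(); n=M@np.array([.0428,-.0092,-.999]); print("n.dx",n@[-.148,-.989,0],"n.dy",n@[.989,-.148,0])
E
```

```text
[-0.265  0.315  0.222 -0.302  2.574  1.025] [ 0.4831 -0.0668  0.8097]
[[ 0.999  0.026 -0.033]
 [ 0.02  -0.987 -0.157]
 [-0.037  0.156 -0.987]]
tilt 9.21 az -101.97 [ 0.6 -0.5 -2.5] 0.013474154617310606
n.dx -0.1757666025355836 n.dy 0.05022787767341522
```

Emit:
arm_command:
  deltas: [-1, 0.01, 0.007, -0.049, 0, -1, 0.01, 0.007, -0.049, 0, -1, 0.01, 0.007, -0.049, 0]

```text
time: 21.78
position: [0.4481, -0.0601, 0.8411]
tool_rot: [0.996, 0.013, 0.014, 0.089]
ft_force: [0.4, -0.3, -2.5]
grip_width: 0.0137
grip_force: 35.0
```

```bash
cat > lt.py <<'E'
from h import *
o=status.get_obs(); M=R.from_quat(o['tool_rot']).as_matrix(); n=M@np.array([.0428,-.0092,-.999]); print("n.dx",n@[-.148,-.989,0],"n.dy",n@[.989,-.148,0])
E
python3 st.py; python3 lt.py
```

```text
[-0.269  0.251  0.218 -0.308  2.574  1.007] [ 0.4481 -0.0601  0.8411]
[[ 0.999  0.024  0.03 ]
 [ 0.028 -0.984 -0.177]
 [ 0.025  0.178 -0.984]]
tilt 10.35 az -80.48 [ 0.4 -0.3 -2.5] 0.013749264080182703
n.dx -0.18704969251578304 n.dy -0.014968033879344474
```

```bash
python3 - <<'E'
from h import *
M=go([.43,.19,.45],[.43,.19,.32],tx=[.989,-.148,0]); print(M.round(3))
E
```

```text
roll 0.17
to [0.43 0.19 0.45] tool [-0.074  -0.308   0.3399] rows 8
to [0.43 0.19 0.32] tool [-0.0071 -0.0222  0.1279] rows 3
[[ 0.989 -0.146  0.03 ]
 [-0.138 -0.974 -0.177]
 [ 0.055  0.171 -0.984]]
```

Emit:
arm_command:
  deltas: [-1, 0, 0, 0.05, 0.17, -1, -0.0082, -0.034, 0.032, 0, -1, -0.0082, -0.034, 0.032, 0, -1, -0.0082, -0.034, 0.032, 0, -1, -0.0082, -0.034, 0.032, 0, -1, -0.0082, -0.034, 0.032, 0, -1, -0.0082, -0.034, 0.032, 0, -1, -0.0082, -0.034, 0.032, 0, -1, -0.0082, -0.034, 0.032, 0, -1, -0.0082, -0.034, 0.032, 0, -1, -0.0035, -0.011, 0.064, 0, -1, -0.0035, -0.011, 0.064, 0]

```text
time: 23.28
position: [0.4283, 0.1888, 0.327]
tool_rot: [0.994, -0.068, 0.021, 0.086]
ft_force: [1.9, -0.5, -2.8]
grip_width: 0.014
grip_force: 35.0
```

```bash
python3 st.py; python3 lt.py; python3 - <<'E'
from h import *
M,p,n,c,im,P=lidplane("pics/w5.png")
hsv=cv2.cvtColor(im,cv2.COLOR_RGB2HSV); H,S,V=[hsv[...,i].astype(int) for i in range(3)]
near=(abs(P[...,0]-.58)<.12)&(P[...,1]>.09)&(P[...,1]<.32)
o=near&(H<14)&(S>150)&(P[...,2]>.03); w=near&~o&(S<70)
for nm,m in(("rim",w&(P[...,2]>.055)&(P[...,2]<.065)),("lip",w&(P[...,2]>.07)&(P[...,2]<.082)),("orange",o),("orange top",o&(P[...,2]>.08))):
    Q=P[m]
    if len(Q)>8:
        r=cv2.minAreaRect(Q[:,:2].astype(np.float32)); print(nm,len(Q),np.round(r[0],4),np.round(r[1],4),round(r[2],2),"zmed",np.median(Q[:,2]).round(4))
        a=np.radians(-98.5); dx=np.array([np.cos(a),np.sin(a)]); dy=np.array([-dx[1],dx[0]]); q=Q[:,:2]-[.5938,.1985]
        print("  dish x pct",np.percentile(q@dx,[0,1,50,99,100]).round(4),"y",np.percentile(q@dy,[0,1,50,99,100]).round(4))
E
```

```text
[ 0.292  0.219  1.639 -0.183  1.31   2.05 ] [0.4283 0.1888 0.327 ]
[[ 0.99  -0.14   0.03 ]
 [-0.132 -0.976 -0.175]
 [ 0.054  0.169 -0.984]]
tilt 10.21 az -80.28 [ 1.9 -0.5 -2.8] 0.014024013006750748
n.dx -0.17785105379664856 n.dy -0.01270916384530178
lid n world [0.0125 0.1716 0.9851] in tool [ 0.0425 -0.0028 -0.9991] 23666 TCP height over top face 0.0026
tool y pct 1 -0.08 x 0.0058
tool y pct 99 0.0783 x 0.0611
rim 3887 [0.592  0.2001] [0.1811 0.1306] 81.54 zmed 0.0596
  dish x pct [-0.0919 -0.0888 -0.037   0.0749  0.0892] y [-0.0673 -0.067   0.01    0.0624  0.0633]
lip 1113 [0.5922 0.2005] [0.181  0.1005] 81.59 zmed 0.0746
  dish x pct [-0.0923 -0.0917 -0.0844 -0.0775  0.0888] y [-0.0523 -0.0515 -0.0001  0.0469  0.0482]
orange 500 [0.5791 0.1195] [0.0157 0.0433] 82.09 zmed 0.08
  dish x pct [0.0724 0.0725 0.0804 0.088  0.0882] y [-0.0245 -0.0241 -0.0035  0.018   0.0187]
orange top 249 [0.5785 0.1162] [0.009  0.0427] 82.08 zmed 0.0835
  dish x pct [0.0791 0.0792 0.0841 0.0881 0.0882] y [-0.0243 -0.0239 -0.0025  0.0181  0.0184]
```

View pics/w5.png

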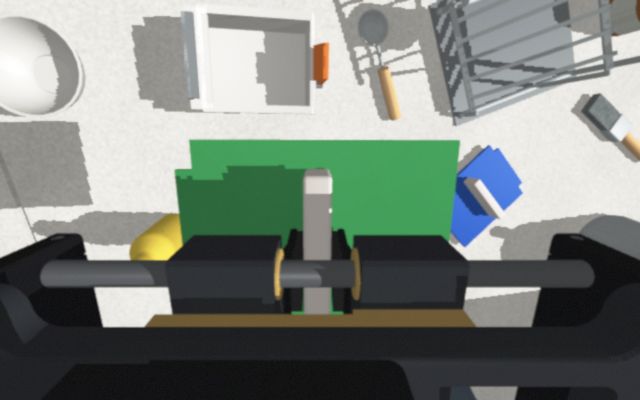

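The view shows the dish clearly at (255,60), with the lip at (188,60) and the catch at (321,62). The pose is refined by −2 mm in y. I compute the hooking waypoints.

```bash
cat >> h.py <<'E'
A=np.radians(-98.45); D=np.array([[np.cos(A),-np.sin(A),0],[np.sin(A),np.cos(A),0],[0,0,1]]); O=np.array([.5916,.1988,0])
nt=np.array([.0427,-.004,-.9991])
def lidpose():
    o=status.get_obs(); M=R.from_quat(o['tool_rot']).as_matrix(); n=M@nt; n/=np.linalg.norm(n); lx=M[:,1]-M[:,1]@n*n; lx/=np.linalg.norm(lx)
    org=o['position']-.0087*n; T=org-.083*lx; F=org+.080*lx
    return o,M,n,lx,org,T,F
def hook(*pts):
    o,M,n,lx,org,T,F=lidpose(); d=lambda q:((q-O)@D).round(4)
    print("T",d(T),"F",d(F),"org",d(org),"ft",o['ft_force'].round(1),"lidx in dish",(lx@D).round(3),"n",(n@D).round(3),"pos",o['position'].round(4),"w",o['grip_width'].round(4))
    p=T
    for q in pts:
        dq=np.array([q[0],d(T)[1]-d(org)[1],q[1]]); w=O+D@dq; e=(w-p)@M; print("T->",q,"tool",e.round(4),"world",(w-p).round(4)); p=w
E
python3 - <<'E'
from h import *
hook((-.067,.2),(-.067,.09),(-.067,.064),(-.082,.064))
E
```

```text
Traceback (most recent call last):
  File "h.py", line 41, in hook
    print("T",d(T),"F",d(F),"org",d(org),"ft",o['ft_force'].round(1),"lidx in dish",(lx@D).round(3),"n",(n@D).round(3),"pos",o['position'].round(4),"w",o['grip_width'].round(4))
                                                                                                                                                        ^^^^^^^^^^^^^^^^^^^^^
AttributeError: 'float' object has no attribute 'round'
```

```bash
sed -i "s/o\['grip_width'\].round(4)/round(o['grip_width'],4)/" h.py; python3 - <<'E'
from h import *
hook((-.067,.2),(-.067,.09),(-.067,.064),(-.082,.064))
E
```

```text
T [-0.0431 -0.1676  0.2943] F [ 0.1173 -0.1664  0.3237] org [ 0.0386 -0.167   0.3093] ft [-5.6 -1.1 -8.4] lidx in dish [0.984 0.008 0.18 ] n [-0.18   0.007  0.984] pos [0.421  0.1867 0.3178] w 0.014
T-> (-0.067, 0.2) tool [ 0.1641 -0.0389  0.0944] world [ 0.1687 -0.0009 -0.0943]
T-> (-0.067, 0.09) tool [-0.0037 -0.0194  0.1082] world [ 0.    0.   -0.11]
T-> (-0.067, 0.064) tool [-0.0009 -0.0046  0.0256] world [ 0.     0.    -0.026]
T-> (-0.082, 0.064) tool [ 0.0002 -0.0148 -0.0026] world [0.0022 0.0148 0.    ]
```

Emit:
arm_command:
  deltas: [-1, 0.041, -0.0097, 0.0236, 0, -1, 0.041, -0.0097, 0.0236, 0, -1, 0.041, -0.0097, 0.0236, 0, -1, 0.041, -0.0097, 0.0236, 0, -1, -0.0014, -0.007, 0.0395, 0, -1, -0.0014, -0.007, 0.0395, 0, -1, 0, 0, 0, 0, -1, 0, 0, 0, 0]

```text
time: 24.32
position: [0.6013, 0.1876, 0.1583]
tool_rot: [0.994, -0.069, 0.021, 0.087]
ft_force: [-0.1, -0.6, -1.5]
grip_width: 0.0137
grip_force: 35.0
```

```bash
python3 - <<'E'
from h import *
hook((-.067,.075),(-.067,.064),(-.082,.064))
E
```

```text
T [-0.0705  0.011   0.1353] F [0.09   0.0116 0.1636] org [0.0112 0.0113 0.1497] ft [-0.1 -0.6 -1.5] lidx in dish [0.985 0.004 0.174] n [-0.174 -0.012  0.985] pos [0.6013 0.1876 0.1583] w 0.0137
T-> (-0.067, 0.075) tool [-0.0146 -0.0068  0.0593] world [-0.0117 -0.0019 -0.0603]
T-> (-0.067, 0.064) tool [-0.0006 -0.0019  0.0108] world [ 0.     0.    -0.011]
T-> (-0.082, 0.064) tool [ 0.0002 -0.0148 -0.0025] world [0.0022 0.0148 0.    ]
```

Emit:
arm_command:
  deltas: [-1, -0.005, -0.002, 0.02, 0, -1, -0.005, -0.002, 0.02, 0, -1, -0.0046, -0.0028, 0.019, 0, -1, 0, 0, 0, 0, -1, 0, 0, 0, 0]

```text
time: 24.95
position: [0.5895, 0.1858, 0.0983]
tool_rot: [0.994, -0.069, 0.021, 0.087]
ft_force: [0.7, 0.1, -2.6]
grip_width: 0.0133
grip_force: 35.0
```

```bash
python3 - <<'E'
from h import *
hook((-.067,.064),(-.082,.064))
z=[]
im,d,K,T=cam("scene"); im2,d2,K2,T2=cam("wrist"); np.savez("s6.npz",im=im,d=d,K=K,T=T)
cv2.imwrite("pics/s6.png",np.hstack([cv2.resize(im[110:230,300:430,::-1],(520,480),interpolation=cv2.INTER_CUBIC),cv2.resize(im2[40:280,150:290,::-1],(280,480))]))
P=cloud(d,K,T); hsv=cv2.cvtColor(im,cv2.COLOR_RGB2HSV); H,S,V=[hsv[...,i].astype(int) for i in range(3)]
g=(H>45)&(H<85)&(S>80)&(d>0)&(np.linalg.norm(P-[.6,.2,.09],axis=-1)<.14); Q=(P[g]-O)@D
print("green in dish frame (scene cam)",len(Q),np.percentile(Q,[1,50,99],axis=0).round(4))
c=Q.mean(0); n=np.linalg.svd(Q-c,full_matrices=False)[2][2]; print(n.round(3),c.round(4))
E
```

```text
T [-0.0671 -0.0004  0.0753] F [0.0934 0.0002 0.1036] org [ 0.0146 -0.0001  0.0897] ft [ 0.7  0.1 -2.6] lidx in dish [0.985 0.004 0.174] n [-0.174 -0.013  0.985] pos [0.5895 0.1858 0.0983] w 0.0133
T-> (-0.067, 0.064) tool [-0.0005 -0.0018  0.0111] world [ 0.0001 -0.0001 -0.0113]
T-> (-0.082, 0.064) tool [ 0.0002 -0.0148 -0.0025] world [0.0022 0.0148 0.    ]
green in dish frame (scene cam) 693 [[-0.0659 -0.0578  0.0759]
 [ 0.0496  0.0218  0.1002]
 [ 0.0934  0.0627  0.1831]]
[ 0.227  0.078 -0.971] [0.0335 0.0157 0.1004]
```

View pics/s6.png

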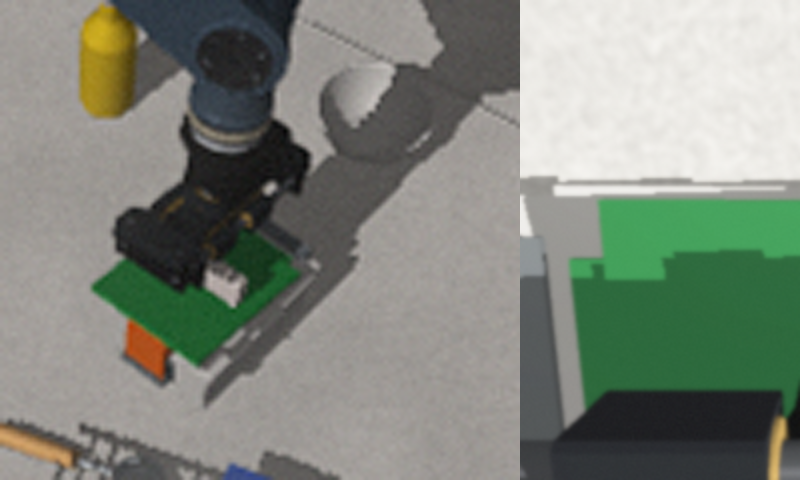

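The lid hangs over the dish, aligned. In the right panel the tongue edge at column ~572 stands in front of the grey lip at ~545. I lower it and slide it in.

Emit:
arm_command:
  deltas: [-1, 0, -0.001, 0.006, 0, -1, 0, -0.0008, 0.0051, 0, -1, 0, 0, 0, 0, -1, 0, 0, 0, 0]

```text
time: 25.55
position: [0.588, 0.1854, 0.0845]
tool_rot: [0.994, -0.069, 0.019, 0.087]
ft_force: [0.7, 0.4, -2.0]
grip_width: 0.0139
grip_force: 35.0
```

```bash
python3 - <<'E'
from h import *
hook((-.067,.063),(-.082,.063))
im,d,K,T=cam("wrist"); P=cloud(d,K,T); hsv=cv2.cvtColor(im,cv2.COLOR_RGB2HSV); H,S,V=[hsv[...,i].astype(int) for i in range(3)]
g=(H>45)&(H<85)&(S>80)&(d>0); Q=(P-O)@D; m=g&(np.linalg.norm(P-[.6,.2,.09],axis=-1)<.15); q=Q[m]
t=q[q[:,0]<q[:,0].min()+.004]; print("tongue top edge",q[:,0].min().round(4),np.median(t,0).round(4))
w=(S<70)&(d>0)&(Q[...,2]>.07)&(Q[...,2]<.08)&(abs(Q[...,0]+.085)<.02)&(abs(Q[...,1])<.07); l=Q[w]; print("lip",len(l),np.percentile(l,[2,50,98],axis=0).round(4))
w=(S<70)&(d>0)&(Q[...,2]>.055)&(Q[...,2]<.065)&(abs(Q[...,0])<.1)&(abs(Q[...,1])<.08); l=Q[w]; print("rim",len(l),np.percentile(l,[1,50,99],axis=0).round(4))
E
```

```text
T [-0.0664 -0.0019  0.0614] F [ 0.0941 -0.0012  0.0899] org [ 0.0153 -0.0015  0.0759] ft [ 0.7  0.4 -2. ] lidx in dish [0.985 0.004 0.175] n [-0.175 -0.008  0.985] pos [0.588  0.1854 0.0845] w 0.0139
T-> (-0.067, 0.063) tool [ 0.0015 -0.0003 -0.0016] world [0.0015 0.0004 0.0016]
T-> (-0.082, 0.063) tool [ 0.0002 -0.0148 -0.0026] world [0.0022 0.0148 0.    ]
tongue top edge -0.0673 [-0.0651  0.0225  0.0663]
lip 3916 [[-0.0912 -0.0433  0.0712]
 [-0.0839  0.0151  0.0747]
 [-0.0772  0.0494  0.0761]]
rim 5323 [[-0.0902 -0.0121  0.058 ]
 [-0.0707  0.0557  0.0597]
 [ 0.0716  0.0652  0.0614]]
```

Emit:
arm_command:
  deltas: [-1, 0.001, -0.004, -0.0015, 0, -1, 0.0005, -0.005, -0.001, 0, -1, 0, -0.005, -0.001, 0, -1, 0, 0, 0, 0, -1, 0, 0, 0, 0]

```text
time: 26.22
position: [0.5912, 0.1993, 0.0857]
tool_rot: [0.994, -0.069, 0.019, 0.088]
ft_force: [0.1, 0.1, -2.7]
grip_width: 0.0137
grip_force: 35.0
```

```bash
python3 - <<'E'
from h import *
hook((-.083,.061))
E
```

```text
T [-0.0806 -0.0008  0.0626] F [ 0.0799 -0.0001  0.0912] org [ 0.0011 -0.0004  0.0771] ft [ 0.1  0.1 -2.7] lidx in dish [0.984 0.004 0.175] n [-0.175 -0.008  0.984] pos [0.5912 0.1993 0.0857] w 0.0137
T-> (-0.083, 0.061) tool [ 0.0003 -0.0026  0.0012] world [ 0.0007  0.0023 -0.0016]
```

Emit:
arm_command:
  deltas: [-1, 0, -0.0025, 0.0005, 0, -1, 0, 0, 0.0015, 0, -1, 0, 0, 0, 0, -1, 0, 0, 0, 0]

```text
time: 26.72
position: [0.5917, 0.2012, 0.0833]
tool_rot: [0.994, -0.069, 0.019, 0.087]
ft_force: [0.5, 0.3, -1.8]
grip_width: 0.0136
grip_force: 35.0
```

```bash
python3 - <<'E'
from h import *
hook((-.083,.060))
E
```

```text
T [-0.0826 -0.0005  0.0602] F [0.0778 0.0002 0.0888] org [-0.0009 -0.0002  0.0748] ft [ 0.5  0.3 -1.8] lidx in dish [0.985 0.004 0.175] n [-0.175 -0.008  0.985] pos [0.5917 0.2012 0.0833] w 0.0136
T-> (-0.083, 0.06) tool [ 0.0002 -0.0004  0.0002] world [ 0.0003  0.0003 -0.0002]
```

Emit:
arm_command:
  deltas: [-1, 0, 0.0002, 0.001, 0, -1, 0, 0, 0.0005, 0, -1, 0, 0, 0, 0]

```text
time: 27.1
position: [0.592, 0.2009, 0.0823]
tool_rot: [0.994, -0.069, 0.019, 0.087]
ft_force: [-0.3, 0.4, -0.3]
grip_width: 0.0135
grip_force: 35.0
```

Emit:
arm_command:
  deltas: [-0.5, 0, 0, 0, 0, -0.4, 0, 0, 0, 0, -0.2, 0, 0, 0, 0, 0, 0, 0, 0, 0]

```text
time: 27.6
position: [0.5918, 0.2008, 0.082]
tool_rot: [0.994, -0.069, 0.019, 0.087]
ft_force: [0.4, -0.4, 0.5]
grip_width: 0.0376
grip_force: 0.0
```

```bash
python3 st.py; python3 - <<'E'
from h import *
im,d,K,T=cam("wrist"); P=cloud(d,K,T); hsv=cv2.cvtColor(im,cv2.COLOR_RGB2HSV); H,S,V=[hsv[...,i].astype(int) for i in range(3)]
g=(H>45)&(H<85)&(S>80)&(d>0); Q=(P-O)@D; m=g&(np.linalg.norm(P-[.6,.2,.09],axis=-1)<.15); q=Q[m]
for _ in range(3):
    c=q.mean(0); n=np.linalg.svd(q-c,full_matrices=False)[2][2]; n*=np.sign(n[2]); q=q[abs((q-c)@n)<.003]
print("n dish",n.round(4),"c",c.round(4),"x range",np.percentile(q[:,0],[0,100]).round(4),"y max",q[:,1].max().round(4)); f=lambda x:c[2]-(n[0]*(x-c[0])+n[1]*(0-c[1]))/n[2]
print("top z at -.08",f(-.08),"at .078",f(.078))
E
```

```text
[ 0.236  0.725  1.512 -0.223  0.933  2.081] [0.5918 0.2008 0.082 ]
[[ 0.99  -0.141  0.026]
 [-0.134 -0.975 -0.176]
 [ 0.05   0.171 -0.984]]
tilt 10.27 az -81.77 [ 0.4 -0.4  0.5] 0.03764698748082758
n dish [-0.1043  0.003   0.9945] c [-0.0007  0.0317  0.0746] x range [-0.0786  0.077 ] y max 0.062
top z at -.08 0.06634250510030781 at .078 0.08291460126231773
```

The lid rests at 6° with its tongue under the lip and the far edge on the catch slope. I retract, roll 90° and shut the fingers for pressing.

Emit:
arm_command:
  deltas: [0, 0, 0, -0.02, 0, 0, 0, 0, -0.04, 0, 0, 0, 0, -0.04, 0, -1, 0, 0, 0, -0.175, -1, 0, 0, 0, -0.175, -1, 0, 0, 0, -0.175, -1, 0, 0, 0, -0.175, -1, 0, 0, 0, -0.175, -1, 0, 0, 0, -0.175, -1, 0, 0, 0, -0.175, -1, 0, 0, 0, -0.175, -1, 0, 0, 0, -0.17]
  newtons: 20

```text
time: 29.15
position: [0.5891, 0.2185, 0.1803]
tool_rot: [0.75, 0.656, -0.049, 0.075]
ft_force: [0.1, 0.2, 0.1]
grip_width: 0.0004
grip_force: 0.0
```

```bash
python3 st.py; python3 - <<'E'
from h import *
w=lambda x,z:O+D@np.array([x,0,z])
go(w(.06,.14),w(.06,.088),w(.06,.08),tx=[np.cos(A),np.sin(A),0])
E
```

```text
[ 0.264  0.603  1.433 -0.196  1.135  0.484] [0.5891 0.2185 0.1803]
[[ 0.136  0.99   0.025]
 [ 0.976 -0.129 -0.176]
 [-0.171  0.049 -0.984]]
tilt 10.27 az -81.82 [0.1 0.2 0.1] 0.0003515840459202089
roll -3.1237
to [0.5828 0.1395 0.14  ] tool [ 0.071  -0.0032  0.0534] rows 2
to [0.5828 0.1395 0.088 ] tool [-0.0089  0.0027  0.0512] rows 1
to [0.5828 0.1395 0.08  ] tool [-0.0014  0.0004  0.0079] rows 1
```

Emit:
arm_command:
  deltas: [-1, -0.035, 0.0015, 0.0267, 0, -1, -0.036, 0.0016, 0.0267, 0, -1, 0.0045, -0.0013, 0.0256, 0, -1, 0.0044, -0.0014, 0.0256, 0, -1, 0, 0, 0, 0, -1, 0, 0, 0, 0]

```text
time: 29.9
position: [0.5841, 0.1396, 0.0888]
tool_rot: [0.752, 0.653, -0.048, 0.076]
ft_force: [0.8, -0.0, -0.5]
grip_width: 0.0001
grip_force: 0.0
```

Emit:
arm_command:
  deltas: [-1, 0.0005, 0, 0.003, 0, -1, 0.0005, 0, 0.003, 0, -1, 0.0005, 0, 0.003, 0, -1, 0, 0, 0, 0]

```text
time: 30.4
position: [0.5846, 0.1397, 0.0794]
tool_rot: [0.752, 0.653, -0.048, 0.076]
ft_force: [0.6, 1.4, 2.1]
grip_width: 0.0003
grip_force: 1.4
```

```bash
python3 st.py; python3 -c "
from h import *
print((status.get_obs()['position']-O)@D)"
```

```text
[ 0.14   0.7    1.592 -0.236  0.862  0.435] [0.5846 0.1397 0.0794]
[[ 0.142  0.99   0.027]
 [ 0.975 -0.135 -0.176]
 [-0.17   0.051 -0.984]]
tilt 10.24 az -81.25 [0.6 1.4 2.1] 0.0003466943500832909
[0.05946772 0.00172153 0.07935999]
```

Contact has begun (2 N). I press down in small steps.

Emit:
arm_command:
  deltas: [-1, 0.0003, 0, 0.002, 0, -1, 0.0003, 0, 0.002, 0, -1, 0, 0, 0, 0]

```text
time: 30.78
position: [0.5839, 0.1391, 0.0748]
tool_rot: [0.752, 0.653, -0.049, 0.075]
ft_force: [-0.6, -0.1, 1.4]
grip_width: 0.0005
grip_force: 0.0
```

Emit:
arm_command:
  deltas: [-1, 0.0003, 0, 0.002, 0, -1, 0.0003, 0, 0.002, 0, -1, 0, 0, 0, 0]

```text
time: 31.15
position: [0.5838, 0.1389, 0.0702]
tool_rot: [0.752, 0.653, -0.049, 0.075]
ft_force: [0.2, -0.6, 0.5]
grip_width: 0.0004
grip_force: 0.0
```

Emit:
arm_command:
  deltas: [-1, 0.0003, 0, 0.002, 0, -1, 0, 0, 0, 0]

```text
time: 31.4
position: [0.5843, 0.139, 0.0686]
tool_rot: [0.752, 0.653, -0.049, 0.075]
ft_force: [-0.2, -0.2, 0.2]
grip_width: 0.0001
grip_force: 0.0
```

```bash
cat > chk.py <<'E'
from h import *
im,d,K,T=cam("wrist"); P=cloud(d,K,T); hsv=cv2.cvtColor(im,cv2.COLOR_RGB2HSV); H,S,V=[hsv[...,i].astype(int) for i in range(3)]
cv2.imwrite("pics/w7.png",im[...,::-1])
g=(H>45)&(H<85)&(S>80)&(d>0); Q=(P-O)@D; m=g&(np.linalg.norm(P-[.6,.2,.09],axis=-1)<.15); q=Q[m]
for _ in range(3):
    c=q.mean(0); n=np.linalg.svd(q-c,full_matrices=False)[2][2]; n*=np.sign(n[2]); q=q[abs((q-c)@n)<.003]
f=lambda x:c[2]-(n[0]*(x-c[0])+n[1]*(0-c[1]))/n[2]
print("n dish",n.round(4),"x range",np.percentile(q[:,0],[0,100]).round(4),"y",np.percentile(q[:,1],[0,100]).round(4),"top z at -.08",f(-.08).round(4),"at .078",f(.078).round(4))
o=(H<14)&(S>150)&(d>0)&(np.linalg.norm(P-[.58,.118,.07],axis=-1)<.06); q=Q[o]; print("catch",len(q),np.percentile(q,[0,50,100],axis=0).round(4)) if o.any() else 0
E
python3 chk.py
```

```text
n dish [0.e+00 4.e-04 1.e+00] x range [-0.0648  0.0552] y [-0.062   0.0627] top z at -.08 0.0658 at .078 0.0658
```

The lid is level, with its top at 65.8 mm, so it is seated. I retreat and check the catch.

Emit:
arm_command:
  deltas: [-1, 0, 0, -0.02, 0, -1, 0, 0, -0.04, 0, -1, 0, 0, -0.05, 0, -1, 0.05, -0.02, -0.03, 0, -1, 0.05, -0.04, -0.02, 0, -1, 0.02, -0.05, 0, 0, -1, 0, -0.05, 0, 0, -1, 0, 0, 0, 0]

```text
time: 32.45
position: [0.4365, 0.302, 0.1968]
tool_rot: [0.75, 0.655, -0.051, 0.075]
ft_force: [0.1, -0.0, 0.1]
grip_width: 0.0006
grip_force: 0.0
```

```bash
python3 chk.py; python3 st.py; python3 - <<'E'
from h import *
im,d,K,T=cam("scene"); im2,_,_,_=cam("wrist")
cv2.imwrite("pics/e.png",np.hstack([cv2.resize(im[60:300,200:440,::-1],(300,300)),cv2.resize(im2[...,::-1],(480,300))]))
E
```

```text
n dish [-1.e-04  3.e-04  1.e+00] x range [-0.0759  0.0333] y [-0.0629  0.0622] top z at -.08 0.0657 at .078 0.0657
catch 495 [[ 0.0712 -0.0131  0.0695]
 [ 0.0795  0.0053  0.0792]
 [ 0.0903  0.0216  0.0857]]
[ 0.49   0.478  1.63  -0.189  1.103  0.719] [0.4396 0.3023 0.1973]
[[ 0.139  0.99   0.025]
 [ 0.975 -0.132 -0.177]
 [-0.172  0.049 -0.984]]
tilt 10.29 az -81.83 [ 0.8  0.5 -0.8] 0.0002867849951229012
```

View pics/e.png

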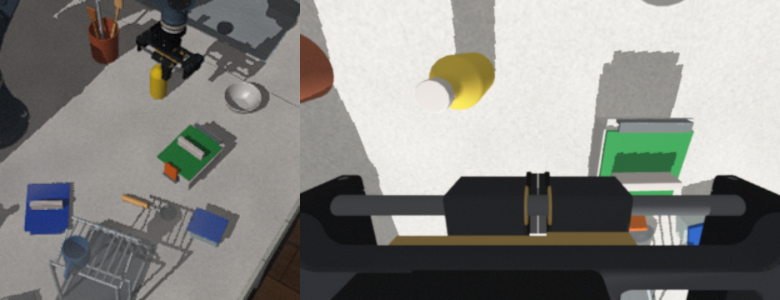

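The view shows the lid level on the dish. The catch nose is back at its rest position (71–72 mm) over the far edge, the dish hasn't moved, the bystanders look undisturbed, and the robot is clear of everything. I hand in.

```bash
python3 -c "
from rig import order
print(order.hand_in())"
```

```text
the job is handed in; nothing more can be done
None
```

I closed the dish and handed the job in at about 33 s of robot time: the lid is level on the rim, its tongue is under the lip and the catch is back over the far edge. The hand-in gave no verdict.

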